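# Mark the blank in the loaded dowel-marking jig

### The job

Two identical dowel-marking jigs stand on the workshop bench, each with a hinged plate that a spring holds tilted up; a long strip of wood lies under the plate of only one of them. Push the plate of that loaded jig down until it lies level, hold it there for about a second so that the points mark the wood, then let it spring back up. Leave the empty jig's plate alone and do not shift the strip of wood.

Things in the scene. Friction and masses are not known exactly. Their poses are not given: they have to be found in the camera images.
- loaded_pad (a point): Middle of the black rubber pad (75 x 60 mm) on top of the loaded jig's aluminium tilt plate (134 x 76 x 8 mm, pad 4 mm more), 110 mm from the hinge. z: plate's upward normal; x: from the free edge to the hinge; y: along the hinge. At rest it is 102 mm above the bench, the free edge up and towards the robot; plate level: 48 mm up and 19 mm further from the hinge, horizontally.
- loaded_plate (a joint): Hinge of that plate, rad: 0 = sprung fully up (rest, 30 degrees of tilt), 0.52 = level, against two fixed stops, clear of the wood. It springs back when let go. A tool pushed straight down where the pad's middle is at rest stays on the pad (which reaches 61 to 137 mm from the hinge) and needs about 17 N at level. The hinge pin is 40 mm above the bench; clear above.
- blank: Strip of light wood, 45 x 180 x 18 mm (x, y, z), 50 to 100 g, lying loose between low fences on the loaded jig's grey base (170 x 90 x 15 mm, fixed to the bench), under the plate, parallel to the hinge, sticking out some 45 mm on both sides. Origin at the centre of its underside, 15 mm above the bench; y runs along the strip.
- empty_pad (a point): The same point, same axes and sizes, on the plate of the other jig, which is identical but has no wood in it and stands on the other side of the bench's middle (left or right); leave it alone. Loose on the bench nearby: a short wood offcut and a hammer beyond the jigs, a glue jar 85 mm tall on the robot's side.
Things that resemble listed ones, but are neither listed nor needed, are in the scene too. What is shaped like the part that bears loaded_pad but purple is not meant.

How it is judged:
By the outcome, as a careful person would: the job done as asked, in the order asked, and still so for the second after the job is handed in, with the robot touching nothing.
It also fails if it takes over 32 s, if anything falls off the work surface, if the arm or the gripper's body presses on something with over 40 N, if the wrist force passes 120 N, or if a joint passes its speed limit or range.

### The arm

A 6-joint arm with a two-finger parallel gripper is mounted at the origin on the work surface. World frame = base frame: x ahead of the robot, y to its left, z up, the work surface at z = 0. Lengths are in mm, angles in rad, forces in N, time in s.
With the tool pointing down it reaches from about 300 to 825 mm from the base axis. Payload 5.4 kg.
Tool frame: the origin (TCP) lies at the very end of the fingers, on their centre line; the grasp point (between the pads) lies 19 mm behind it (robot.hold_point_z is the distance from the TCP to the grasp point, in mm); z points along the fingers, y is the line along which they close (so a half turn about z gives the same grasp; the last joint's range is limited). The gripper opens to 92 mm and grips with 3 to 60 N. Pads are 20 mm wide; open, the fingers measure 128 mm over their backs; the gripper's body (75 mm by 189 mm) begins 69 mm behind the grasp point.
Start: joints at [1.134, 0.158, 1.597, -0, 1.386, -0.21], TCP at [129.306, 560.255, 214.601] pointing down, gripper open.
Joint ranges: [-2.91, 2.91], [-0.94, 2.29], [0.18, 2.7], [-1.29, 4.43], [0.17, 2.64], [-3, 3]. Speed limits (rad/s): [2.57, 2.57, 3.14, 3.14, 3.14, 3.14].

### API

Orientations are given as a unit quaternion [w, x, y, z].
In Python, from workcell import robot, camera, camera_info, trace, place_of gives the robot as it stands. The module is installed in compiled form; this text tells all that it offers.
- The arm moves only by the tool move_arm, never from a script. Its arguments are lists of equal length, an entry for each row: "delta_pos": the shift along the tool's x, y, z in m, a list of three; "rotation": the turn, a rotation vector about the tool's x, y, z in degrees, a list of three; "claw": the opening, from 0 (shut) to 1 (fully open). In form: {"delta_pos": [[x, y, z], ...], "rotation": [[ax, ay, az], ...], "claw": [claw, ...]}. A call has 1 to 10 rows; each row is the pose to reach, as a shift and turn from the pose commanded when the call began, along the tool's axes at that moment; what a row does not reach only later rows make up. A row lasts 1/10 s, in which the tool goes at most 50 mm and 8.59 degrees, less where a joint would pass 70% of its speed; a pose out of reach is approached as far as the arm can. A call with a gripper value outside its range is refused whole. The fingers move at their own pace and stop on an object; "grip_force" is the grip in N (left out, the last holds). Time passes only in rows, so rows that repeat a pose let the fingers close. It gives the time, the measured TCP pose, the force, the opening and the grip force at its end, in the units of the state.
- robot.get_obs(): the state, without advancing time (a new reading comes with each control period).
- camera(name): name is "scene" or "top" or "wrist"; returns (picture, depth): 480x640x3 uint8, red, green, blue; 480x640 float32, mm along the optical axis (not along the pixel's ray), 0 where there is no reading.
- camera_info(name): a dict with "K" (3x3 intrinsics, pixels), "extrinsics" (4x4, takes a point from world to camera coordinates); the wrist camera has in their place "T_tool_cam" (4x4, takes a point from camera to tool coordinates, whose origin is the TCP and whose axes are the flange's). Camera axes: x right, y down, z forward; pixel columns grow to the right and rows downward; lengths in mm; the calibration is good to about 2 mm. A picture is of the moment at which its call begins: read the wrist's pose just before it. camera_info takes no time and is no camera call.
- robot.sign_off(): hands the job in; it is judged then, once.
Trained networks look in the newest picture that a camera, given by its name, has taken for a name from the list of things; names that differ only in an ending like _2 or _b are one class to them, and where a whole thing is asked for, a point or a joint stands for the part that bears it (a point fixed in the world has none). Each returns a list of dicts, best first, with "confidence" (0 to 1); they miss things now and then, are a little off and sometimes report something else, mostly with a low value. They report only what shows in the picture. A call takes as long as a camera call. They do not tell look-alikes from the thing itself.
- trace(camera, label): "region" (480x640 bool, what is visible of it) and "rect" ([left, top, right, bottom] as shares, 0 to 1, of the picture: columns of its width, rows of its height, round what is visible of it).
- place_of(camera, label): "at" ([column, row] as shares, 0 to 1, of the picture: columns of its width, rows of its height: a listed point, or the origin of a listed thing).
The state is a dict: "time_s": time; "qpos": joint angles; "qd": joint speeds; "joint_torque": joint torques, N m; "ee_pos": TCP position; "eef_rot": TCP orientation; "wrist_force": force on the tool from outside, world axes, zero at the start; "moment": the same for the moment, N m; "width": finger opening in mm; "gripper_force": force on a finger pad.
Only numpy, scipy, OpenCV 4.12 (cv2) and the standard library are available. Lean on these libraries where they do the work, as an engineer would, in place of code of your own. Each camera call takes 0.05 s, during which the arm holds its last target. There are 200 camera calls.

## Working session

There is one attempt and no reset: what is moved stays moved. The work goes in short steps, Python scripts to look and compute and a tool call to move; the robot and the scene stay as the last step left them, time stands still between calls to the robot, and variables do not carry over. Pictures are saved under pics/ and viewed, at most 10 in all, crops included, and the job is handed in when it is done.

Besides the shell and the picture viewer there is one more tool, called by a JSON object that holds its "fn" and its "kwargs". move_arm: Moves the arm, as the interface text tells. Its arguments: {"type":"object","properties":{"delta_pos":{"type":"array","items":{"type":"array","items":{"type":"number"}}},"rotation":{"type":"array","items":{"type":"array","items":{"type":"number"}}},"claw":{"type":"array","items":{"type":"number"}},"grip_force":{"type":"number"}},"required":["delta_pos","rotation","claw"]}

```bash
mkdir -p pics
cat > h.py <<'E'
import numpy as np, cv2
from workcell import robot, camera, camera_info, trace, place_of
def world(name,d,u,v,z=None):
    i=camera_info(name);K=np.array(i["K"]);T=np.linalg.inv(np.array(i["extrinsics"]))
    z=z or float(np.median(d[int(v)-2:int(v)+3,int(u)-2:int(u)+3]))
    p=np.linalg.inv(K)@[u,v,1]*z
    return (T@np.append(p,1))[:3].round(1)
E
python3 - <<'E'
from h import *
for n in("scene","top"):
    im,d=camera(n);cv2.imwrite(f"pics/{n}.png",im[:,:,::-1]);np.save(n,d)
    for l in("loaded_pad","empty_pad","blank"):
        for r in place_of(n,l)[:4]:
            u,v=r["at"][0]*640,r["at"][1]*480
            print(n,l,round(r["confidence"],2),round(u),round(v),world(n,d,u,v))
s=robot.get_obs();print(s["time_s"],s["eef_rot"],s["wrist_force"])
E
```

```text
scene loaded_pad 0.85 322 256 [570.3 -85.9 103.8]
scene loaded_pad 0.77 221 201 [ 337.7 -358.   101.4]
scene loaded_pad 0.69 233 260 [ 572.5 -308.6  103.6]
scene empty_pad 0.92 440 226 [475.6 241.2 101.2]
scene blank 0.57 243 291 [ 637.1 -285.9   61. ]
top loaded_pad 0.89 433 310 [ 341.2 -365.7   96.2]
top loaded_pad 0.68 325 218 [578.7 -81.6  96.9]
top loaded_pad 0.67 413 222 [ 570.9 -312.5  103.4]
top loaded_pad 0.63 497 206 [ 615.8 -533.2  104.1]
top empty_pad 0.62 204 253 [480.2 234.   97.3]
top blank 0.93 402 217 [ 585.5 -286.1   90.9]
0.4 [-4.60794350e-05  1.13161403e-01  9.93576613e-01 -9.89931327e-05] [-0.5549429   0.31382489  0.23867605]
```

View pics/scene.png

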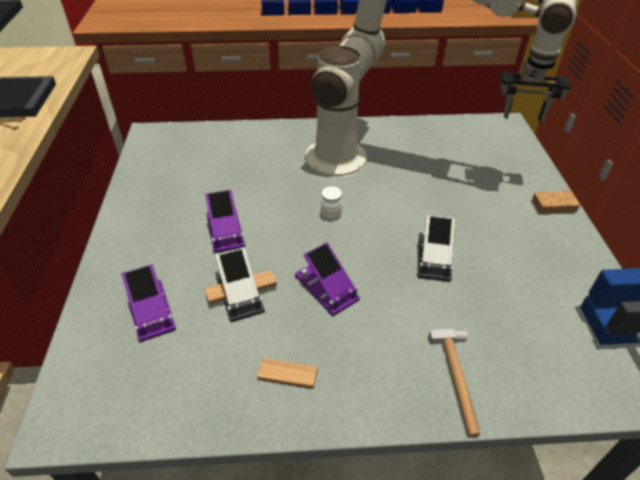

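View pics/top.png

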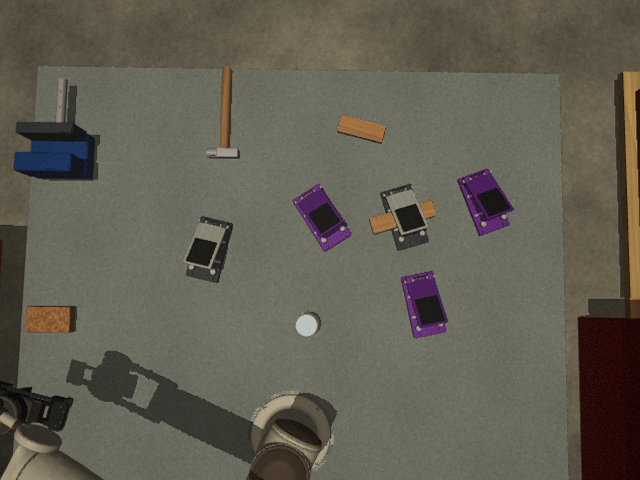

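The scene shows silver plates at scene px (237,280), with wood under it, and (438,245), empty. The purple look-alikes are at (223,218), (147,300) and (328,275). In the top view, silver+wood is at (405,217) and silver empty at (207,248), with purple at (322,217), (425,305) and (487,202). I choose the silver one with the strip, top (410,219), and will check it in one close crop.

Run:
```python
from h import *
for n,(x0,y0,x1,y1) in {"top":(385,180,435,255),"scene":(210,242,265,320)}.items():
    im=cv2.imread(f"pics/{n}.png");d=np.load(n+".npy")
    # pad: dark, raised pixels
    c=im[y0:y1,x0:x1].max(2)<45
    k,lab,st,ce=cv2.connectedComponentsWithStats(c.astype(np.uint8))
    for i in range(1,k):
        if st[i,4]>80:
            u,v=ce[i]+[x0,y0]; print(n,st[i],(u,v),world(n,d,u,v))
            ys,xs=np.where(lab==i); P=np.array([world(n,d,x+x0,y+y0,d[y+y0,x+x0]) for x,y in zip(xs,ys)])
            q=P-P.mean(0); U,S,V=np.linalg.svd(q,full_matrices=False)
            print(P.mean(0).round(1),V.round(3).tolist())
a=cv2.imread("pics/top.png")[170:260,360:450];b=cv2.imread("pics/scene.png")[235:325,195:285]
cv2.imwrite("pics/crop.png",cv2.resize(np.hstack([a,b]),(800,400),interpolation=cv2.INTER_CUBIC))
```

```text
top [ 10  24  30  27 503] (np.float64(409.36779324055664), np.float64(217.33598409542742)) [ 583.8 -304.9   96. ]
[ 583.9 -304.8   96.5] [[-0.826, -0.254, 0.503], [0.288, -0.958, -0.011], [-0.485, -0.136, -0.864]]
scene [ 12  10  26  29 523] (np.float64(233.96175908221798), np.float64(265.73996175908223)) [ 584.9 -306.9   96.8]
[ 584.8 -306.9   96.8] [[0.834, 0.251, -0.492], [-0.292, 0.956, -0.007], [-0.469, -0.15, -0.871]]
scene [ 20  60  31  15 169] (np.float64(244.75147928994082), np.float64(308.7278106508876)) [ 660.3 -284.4   18. ]
[ 665.1 -283.5   24.1] [[0.312, -0.95, 0.013], [0.49, 0.173, 0.855], [0.814, 0.26, -0.519]]
```

View pics/crop.png

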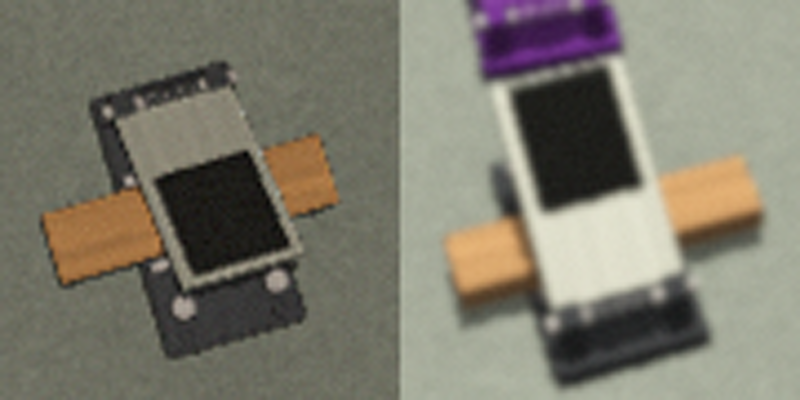

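The crop confirms it: silver plate, wood strip under it, hinge away from the robot, purple jig separate. The point 110 mm from the hinge is about (574,-308,102). I'll go above it with the fingers shut and y along the hinge.

{"fn": "move_arm", "kwargs": {"delta_pos": [[-0.0315,-0.037,0],[-0.063,-0.0745,0],[-0.0945,-0.112,0],[-0.126,-0.149,0],[-0.1575,-0.186,0],[-0.189,-0.2235,0],[-0.2205,-0.261,0],[-0.252,-0.298,0],[-0.2835,-0.335,0],[-0.315,-0.3725,0]], "rotation": [[0,0,7.5],[0,0,15],[0,0,22.5],[0,0,30],[0,0,37.5],[0,0,45],[0,0,52.5],[0,0,60],[0,0,67.5],[0,0,75]], "claw": [0,0,0,0,0,0,0,0,0,0]}}

```text
time_s: 1.4
ee_pos: [353.1, 124.6, 215.0]
eef_rot: [0.001, 0.697, 0.717, 0.001]
wrist_force: [1.0, 0.3, -0.4]
width: 14.1
gripper_force: 0.0
```

```bash
cat > go.py <<'E'
from h import *
from scipy.spatial.transform import Rotation as R
import sys
s=robot.get_obs();q=s["eef_rot"];r=R.from_quat(np.r_[q[1:],q[0]])
t=np.array(list(map(float,sys.argv[1:4])))
y=np.array([.29,-.957,0]);y/=np.linalg.norm(y);z=np.array([0,0,-1.]);g=R.from_matrix(np.c_[np.cross(y,z),y,z])
print(s["time_s"],np.round(s["ee_pos"],1),np.round(s["qpos"],2),np.round(s["wrist_force"],1),s["width"])
print("delta m",(r.inv().apply(t-s["ee_pos"])/1000).round(4),"rot",(r.inv()*g).as_rotvec(degrees=True).round(2))
E
python3 go.py 574 -308 180
```

```text
1.4 [353.1 124.6 215. ] [ 0.01 -0.41  2.11  0.    1.44 -0.02] [ 1.   0.3 -0.4] 14.118795146183452
delta m [-0.439   0.2079  0.0353] rot [ 8.000e-02 -7.000e-02  7.484e+01]
```

{"fn": "move_arm", "kwargs": {"delta_pos": [[-0.044,0.021,0.0035],[-0.088,0.0415,0.007],[-0.132,0.0625,0.0105],[-0.1755,0.083,0.014],[-0.2195,0.104,0.0175],[-0.2635,0.125,0.021],[-0.307,0.1455,0.0245],[-0.351,0.1665,0.028],[-0.439,0.208,0.035],[-0.439,0.208,0.035]], "rotation": [[0,0,7.5],[0,0,15],[0,0,22.5],[0,0,30],[0,0,37.5],[0,0,45],[0,0,52.5],[0,0,60],[0,0,67.5],[0,0,75]], "claw": [0,0,0,0,0,0,0,0,0,0]}}

```text
time_s: 2.4
ee_pos: [576.4, -307.1, 179.2]
eef_rot: [0.0, 0.989, 0.145, 0.0]
wrist_force: [0.3, 0.3, 0.5]
width: 0.6
gripper_force: 0.0
```

```bash
python3 go.py 574 -308 130
python3 - <<'E'
from h import *
s=robot.get_obs();im,d=camera("wrist");cv2.imwrite("pics/w1.png",im[:,:,::-1])
i=camera_info("wrist");T=np.array(i["T_tool_cam"]);K=np.array(i["K"])
from scipy.spatial.transform import Rotation as R
q=s["eef_rot"];r=R.from_quat(np.r_[q[1:],q[0]])
for x in place_of("wrist","loaded_pad")[:3]:
    u,v=x["at"][0]*640,x["at"][1]*480; z=np.median(d[int(v)-2:int(v)+3,int(u)-2:int(u)+3])
    p=np.linalg.inv(K)@[u,v,1]*z
    print(x["confidence"],u,v,r.apply((T@np.append(p,1))[:3])+s["ee_pos"])
E
```

```text
2.4 [ 576.4 -307.1  179.2] [-0.67  0.38  1.4   0.    1.36  0.61] [0.3 0.3 0.5] 0.583639313071704
delta m [-0.0025  0.0002  0.0492] rot [ 0.   -0.   -0.19]
0.89 326.71999999999997 261.216 [ 574.68914901 -308.25342853  101.32891445]
```

View pics/w1.png

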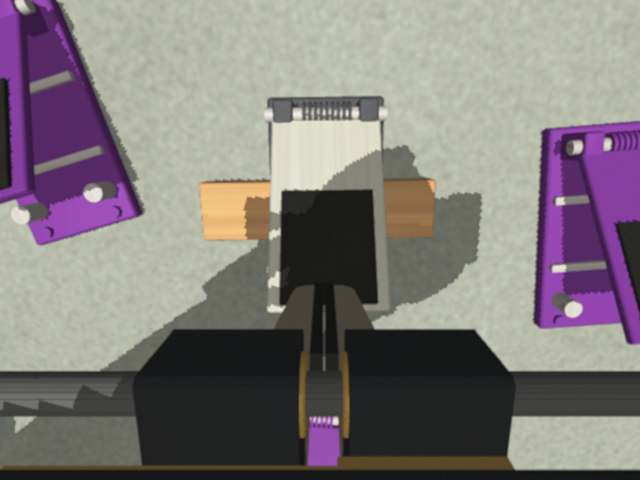

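The picture shows the fingertips centred over the black pad (around 325,265), the strip under the plate, and both neighbours well clear. The wrist estimate (574.7,-308.3,101) agrees, so I descend.

{"fn": "move_arm", "kwargs": {"delta_pos": [[-0.0025,0,0.03],[-0.0025,0,0.06],[-0.0025,0,0.07],[-0.0025,0,0.08],[-0.0025,0,0.09],[-0.0025,0,0.1],[-0.0025,0,0.11],[-0.0025,0,0.12],[-0.0025,0,0.125],[-0.0025,0,0.125]], "rotation": [[0,0,0],[0,0,0],[0,0,0],[0,0,0],[0,0,0],[0,0,0],[0,0,0],[0,0,0],[0,0,0],[0,0,0]], "claw": [0,0,0,0,0,0,0,0,0,0]}}

```text
time_s: 3.5
ee_pos: [573.2, -308.4, 58.5]
eef_rot: [0.003, 0.989, 0.148, -0.001]
wrist_force: [-8.9, -2.6, 15.2]
width: 0.3
gripper_force: 6.9
```

{"fn": "move_arm", "kwargs": {"delta_pos": [[0,0,0.003],[0,0,0.006],[0,0,0.008],[0,0,0.01],[0,0,0.01]], "rotation": [[0,0,0],[0,0,0],[0,0,0],[0,0,0],[0,0,0]], "claw": [0,0,0,0,0]}}

```text
time_s: 4.0
ee_pos: [572.3, -308.8, 49.0]
eef_rot: [0.003, 0.989, 0.149, -0.002]
wrist_force: [-13.3, -2.5, 16.1]
width: 0.2
gripper_force: 8.3
```

{"fn": "move_arm", "kwargs": {"delta_pos": [[0,0,0.001],[0,0,0.002],[0,0,0.003],[0,0,0.003]], "rotation": [[0,0,0],[0,0,0],[0,0,0],[0,0,0]], "claw": [0,0,0,0]}}

```text
time_s: 4.4
ee_pos: [572.3, -308.8, 48.2]
eef_rot: [0.003, 0.989, 0.149, -0.002]
wrist_force: [-18.1, -0.2, 27.6]
width: 0.3
gripper_force: 13.7
```

z stalled at 48.2 and the force jumped, so the plate is on its stops. I'll hold it there.

{"fn": "move_arm", "kwargs": {"delta_pos": [[0,0,0],[0,0,0],[0,0,0],[0,0,0],[0,0,0],[0,0,0],[0,0,0],[0,0,0],[0,0,0],[0,0,0]], "rotation": [[0,0,0],[0,0,0],[0,0,0],[0,0,0],[0,0,0],[0,0,0],[0,0,0],[0,0,0],[0,0,0],[0,0,0]], "claw": [0,0,0,0,0,0,0,0,0,0]}}

```text
time_s: 5.4
ee_pos: [572.3, -308.8, 48.1]
eef_rot: [0.003, 0.989, 0.149, -0.002]
wrist_force: [-18.2, -0.1, 26.4]
width: 0.2
gripper_force: 13.6
```

{"fn": "move_arm", "kwargs": {"delta_pos": [[0,0,-0.01],[0,0,-0.025],[0,0,-0.04],[0,0,-0.055],[0,0,-0.07],[0,0,-0.1],[0,0,-0.13],[0,0,-0.16],[0,0,-0.17],[0,0,-0.17]], "rotation": [[0,0,0],[0,0,0],[0,0,0],[0,0,0],[0,0,0],[0,0,0],[0,0,0],[0,0,0],[0,0,0],[0,0,0]], "claw": [0,0,0,0,0,0,0,0,0,0]}}

```text
time_s: 6.4
ee_pos: [574.1, -306.2, 213.9]
eef_rot: [0.001, 0.989, 0.148, 0.001]
wrist_force: [0.2, -0.6, -0.4]
width: -0.0
gripper_force: 0.0
```

Run:
```python
from h import *
s=robot.get_obs();print(s["time_s"],s["ee_pos"],s["wrist_force"])
im,d=camera("wrist");c,_=camera("scene")
cv2.imwrite("pics/w2.png",np.hstack([cv2.resize(im,(400,300)),cv2.resize(c[200:330,140:313],(400,300))])[:,:,::-1])
```

```text
6.4 [ 574.10429441 -306.21979249  213.86310661] [ 0.16540986 -0.64807178 -0.38543893]
```

View pics/w2.png

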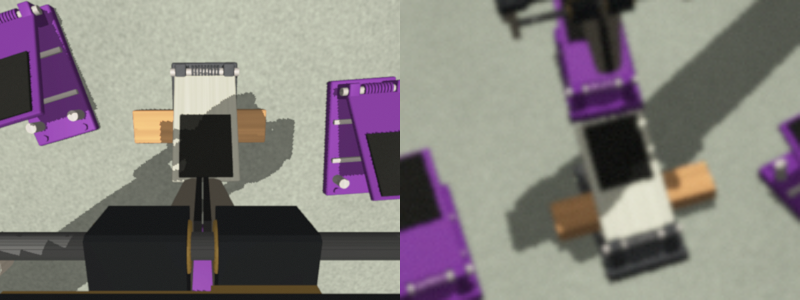

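The plate (left half, around 205,145) is back up at its tilt, the strip lies as before, and the fingers touch nothing.

```bash
python3 -c "
from workcell import robot
print(robot.sign_off())"
```

```text
the job is handed in; nothing more can be done
None
```

The loaded jig's plate was pushed down to its stops, held level for just over a second and let spring back up; the strip looks unmoved, the arm never went near the empty jig, and the job is handed in.

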